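# Turn a shaft flat-up in the drilling jig and hold it down

### The arm

A 6-joint arm with a two-finger parallel gripper is mounted at the origin on a cart in front of the work surface, level with it; the furniture and walls round the work are solid. World frame = base frame: x ahead of the robot, y to its left, z up, the work surface at z = 0. Lengths are in m, angles in rad, forces in N, time in s.
With the tool pointing down it reaches from about 0.3 to 0.875 m from the base axis. Payload 6.4 kg.
Tool frame: the origin (TCP) lies at the very end of the fingers, on their centre line; the grasp point (between the pads) lies 19 mm behind it; z points along the fingers, y is the direction in which the jaws open and shut (so a half turn about z gives the same grasp; the last joint's range is limited). The gripper opens to 88 mm and grips with 3 to 60 N. Pads are 18 mm wide; open, the fingers measure 123 mm over their backs; the gripper's body (75 mm by 187 mm) begins 45 mm behind the grasp point.
Start: joints at [-1.44, 0.181, 1.607, -0, 1.354, -0.206], TCP at [0.19, -0.543, 0.239] pointing down, gripper open.
Joint ranges: [-2.99, 2.99], [-0.89, 2.07], [0.3, 2.58], [-1.14, 4.28], [0, 2.63], [-3.12, 3.12]. Speed limits (rad/s): [2.57, 2.57, 3.01, 3.14, 3.14, 3.14].

### API

Orientations are given as a 3x3 rotation matrix whose columns are the frame's x, y, z axes.
In Python, from bench import manip gives the robot as it stands. Calls block until the motion is done:
- manip.move_ptp(position, orientation): joint-space move of the TCP to a pose.
- manip.move_linear(position, speed=0.15, frame=None, stop_force=None): straight line of the TCP; frame=None keeps the orientation; speed is the mean speed in m/s. With stop_force (N) it stops when the force on the tool has changed by that much, and returns True; else False.
- manip.goto_joints(angles): joint-space move.
- manip.set_gripper(opening, effort=None): finger opening in m; effort is the grip in N (None keeps the last); returns when the fingers have stopped.
- manip.dwell(seconds).
- manip.inverse_kinematics(position, orientation): joint angles nearest the present ones, or None.
- manip.read_state(): the state.
- manip.snapshot(name): name is "scene" or "top"; returns the picture (420x560x3 uint8, red, green, blue); there is no depth.
- manip.calibration(name): a dict with "fx", "fy", "cx", "cy" (pixels), "rvec" (rotation vector, rad) and "tvec" (3), from world to camera coordinates, as OpenCV has them. Camera axes: x right, y down, z forward; pixel columns grow to the right and rows downward; lengths in m; the calibration is good to about 2 mm. A picture is of the moment at which its call begins. calibration takes no time and is no camera call.
A pose or a line that the arm cannot do raises manip.MotionError and nothing moves.
- manip.finish_job(): hands the job in, once; it reports no verdict.
The state is a dict: "clock": time; "joint_pos": joint angles; "qd": joint speeds; "joint_torque": joint torques, N m; "tcp_pos": TCP position; "tcp_rot": TCP orientation; "wrist_force": force on the tool from outside, world axes, zero at the start; "ft_torque": the same for the moment, N m; "width": finger opening in m.
Only numpy, scipy, OpenCV 4.12 (cv2) and the standard library are available. Lean on these libraries where they do the work, as an engineer would, in place of code of your own. Each camera call takes 0.05 s, during which the arm holds its last target. There are 200 camera calls.

### The job

Make the black shaft ready for cross-drilling: roll it forward along the two rails of the jig, keeping it on the rails, until the bright flat milled on it faces straight up under the brass foot. Then press the red knob of the spring-loaded hold-down down until the foot sits on the flat and its spring is pushed in about 6 mm, half of its travel (the arm is then about level); never drive the spring to the end of its travel. Keep it held steadily like that for at least four seconds and finish while still holding it down, since the hold-down springs up when let go; leave the spanner, the screwdriver and the red bottle beside the jig alone.

Things in the scene. Friction and masses are not known exactly. Their poses are not given: they have to be found in the camera images.
- jig: Fixed drilling jig. Origin on the bench, z up, x along the rails away from the robot, y left. Plate x -100..150, y -120..120, top z 16 mm. Two rails along x at y -60 and +92 mm, 12 mm wide, x -78..78, tops z 24 mm, with 12 mm high, 8 mm thick stop pins at x -71 and 71. A blue clevis (z up to 102) carries the hold-down arm: hinge axis along y at x 115, y 60, z 85 mm.
- holddown (a joint): Angle (rad) of the hold-down arm, a 14 mm steel bar in the jig's plane y = 60 mm, from the clevis towards the robot: 0 = raised 0.42 rad by its return spring, where it rests and returns to when let go; 0.42 = level; 0.52 = lower stop. Pressing: about 0.5 N on the knob to start, 2 N at level, about 6 N with the foot on the flat.
- knob (a point): Centre of the red ball knob, 32 mm diameter, at the robot-side end of the hold-down arm, 235 mm from the hinge axis. Arm level: at jig x -120, y 60, z 85 mm (ball top z 101 mm). Arm raised: about jig x -100, z 181 mm. Press it from above or grip it.
- foot (a joint): How far (m) the brass foot is pushed up into the arm against its spring (1500 N/m, 1.5 N preload): 0 = fully out, 0.012 = end of travel, 0.006 wanted. The black nut on the foot's stem stands off the arm's top by as much. Foot on the upturned flat and arm level: 0.006. 1 mm of foot travel is about 2.5 mm at the knob.
- foot_face (a point): Centre of the underside of the brass foot, a block 50 mm along the arm, 20 mm wide. Axes: x along the arm away from the robot, z up out of the foot. 95 mm from the hinge axis along the arm and, fully out, 43.5 mm below the arm's centre line; arm level: at jig x 20, y 60 mm.
- shaft: Black round shaft, 28 mm diameter, 200 mm long, 0.36-0.59 kg, across both rails. Origin at its centre, 38 mm above the bench; y axis along it (to the left), z axis squarely out of the bright flat. At first z points at the robot and 20 degrees down, so it must roll about 110 degrees (27 mm) forward to bring the flat up; the foot reaches it there. It stays where it is rolled.
- flat (a point): Centre of the bright milled flat on the shaft: 36 mm long along the shaft, 20.6 mm wide, 4.5 mm deep (9.5 mm from the shaft's axis), at y = 60 mm of the shaft.
- spanner_13: Loose bystander: steel spanner, 178 mm, lying to the left of the jig.
- screwdriver_red: Loose bystander: red-handled screwdriver, 212 mm, lying to the left of the jig.
- threadlock: Loose bystander: small red bottle with a black cap, 71 mm tall, standing at the left behind the jig.

How it is judged:
On the way, in this order (a step that is already met when the one before it is completed fails the run):
1. the shaft lies on the rails under the foot with its flat facing up (within 15 degrees) (angle between shaft's own z axis and vertical below 0.26 rad and height (world z) of shaft below 0.042 m and x of flat in the frame of jig between -0.007 and 0.047 m), for 0.2 s.
2. the hold-down is held for four seconds with the foot on the flat and pushed in 3 to 9 mm (value of joint foot between 0.003 and 0.009 m and angle between shaft's own z axis and vertical below 0.12 rad and z of flat in the frame of foot_face between -0.003 and 0.003 m), for 4 s.
At the end, for the whole second after the job is handed in: The robot is still holding the hold-down by its fingers: the foot's spring is pushed in 3 to 9 mm (6 wanted), the foot's face lies on the flat (within 3 mm, flat centre within 27 mm of the foot's centre), the flat faces up within 7 degrees, and the shaft lies still on both rails (all of step 2 and linear speed of shaft below 0.02 m/s and x of flat in the frame of foot_face between -0.027 and 0.027 m and height (world z) of shaft between 0.034 and 0.042 m and contact force between the fingers and jig above 1 N); the arm keeps its last pose, push and grip.
It fails at once if the shaft is lifted off the rails (height (world z) of shaft above 0.058 m).
It fails at once if the foot's spring is driven to the end of its travel (value of joint foot above 0.0116 m).
It fails at once if the spanner, the screwdriver or the red bottle beside the jig is moved by more than 3 cm (distance of any of spanner_13, screwdriver_red, threadlock from where it was at the start of the episode above 0.03 m).
It also fails if it takes over 54 s, if anything falls off the work surface, if the arm or the gripper's body presses on something with over 40 N, if the wrist force passes 120 N, or if a joint passes its speed limit or range.

## Working session

There is one attempt and no reset: what is moved stays moved. The work goes in short steps, each a Python script; the robot and the scene stay as the last script left them, time stands still between calls to the robot, and variables do not carry over. Pictures are saved under pics/ and viewed, about 8 in all and at most 12, crops included, and the job is handed in when it is done.

```bash
mkdir -p pics; python3 - <<'E'
from bench import manip
import cv2
for n in("scene","top"):
    im=manip.snapshot(n); cv2.imwrite(f"pics/{n}0.png",cv2.resize(im[:,:,::-1],(800,600),interpolation=cv2.INTER_CUBIC))
    print(manip.calibration(n))
print(manip.read_state())
E
```

```text
{'fx': 491.6175784893281, 'fy': 491.6175784893281, 'cx': 285.4836556800073, 'cy': 194.2627355802772, 'rvec': array([ 0.63966071, -2.56601146,  1.27968893]), 'tvec': array([0.45761546, 0.35131182, 0.69140055])}
{'fx': 493.3519348810835, 'fy': 493.3519348810835, 'cx': 270.1679759390519, 'cy': 212.14041273633788, 'rvec': array([ 2.14451033, -2.17775816,  0.13197147]), 'tvec': array([-0.13611928,  0.61078925,  1.07707071])}
{'clock': 0.1, 'joint_pos': array([-1.44030250e+00,  1.81461270e-01,  1.60789901e+00, -4.23876049e-05,
        1.35381348e+00, -2.06282750e-01]), 'qd': array([-2.04197083e-03, -1.10475868e-03, -1.90599463e-03, -7.52106916e-05,
        4.91423909e-04, -8.29728355e-04]), 'joint_torque': array([ 1.20858880e-03, -4.34815550e+01, -3.42699623e+01,  7.03781820e-02,
        3.40564339e-02, -4.26063741e-05]), 'tcp_pos': array([ 0.18995547, -0.54220156,  0.23790767]), 'tcp_rot': array([[ 9.43821745e-01,  3.30454917e-01, -2.46780726e-04],
       [ 3.30454887e-01, -9.43820495e-01,  1.56227288e-03],
       [ 2.83344049e-04, -1.55605702e-03, -9.99998749e-01]]), 'wrist_force': array([ 0.36678148, -0.15341029,  0.18034532]), 'ft_torque': array([-0.0208832 , -0.07473816,  0.078333  ]), 'width': 0.08808658705060309}
```

View pics/top0.png

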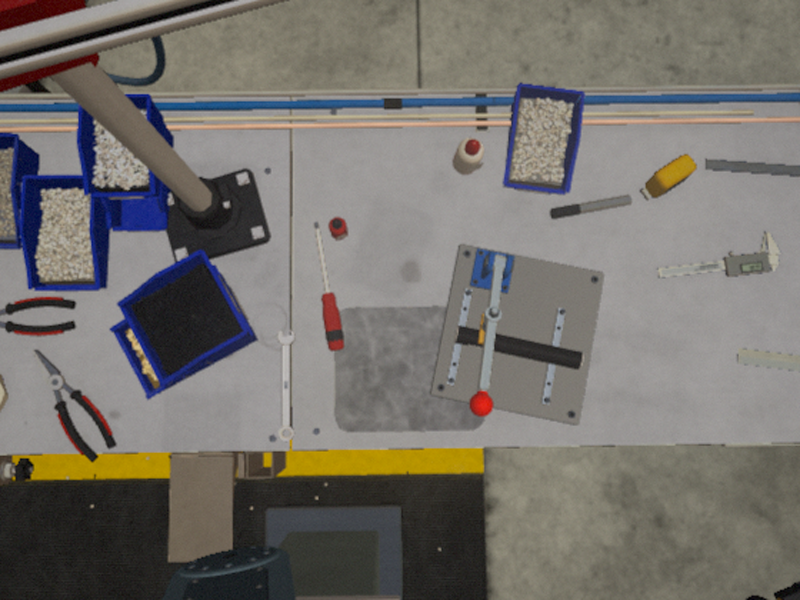

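View pics/scene0.png

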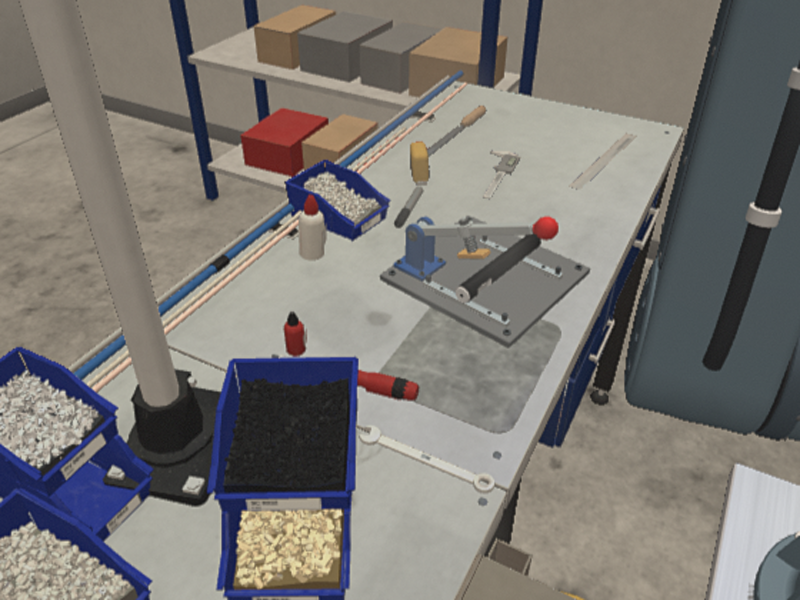

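The top view shows the jig's plate corners (800×600 px) at about (460,245), (603,275), (575,423) and (432,393). The red knob is at (481,404). The shaft runs from (458,337) to (581,360). Next I fit the jig pose.

```bash
cat >h.py <<'E'
import numpy as np, cv2
from scipy.optimize import least_squares
from bench import manip
def proj(n,P):
    c=manip.calibration(n); K=np.array([[c['fx'],0,c['cx']],[0,c['fy'],c['cy']],[0,0,1.]])
    return cv2.projectPoints(np.atleast_2d(np.array(P,float)),c['rvec'],c['tvec'],K,None)[0][:,0]
def back(n,uv,z):
    return least_squares(lambda p:(proj(n,[p[0],p[1],z])[0]-uv),[.6,0]).x
def Rz(a): c,s=np.cos(a),np.sin(a); return np.array([[c,-s,0],[s,c,0],[0,0,1]])
def J2W(q,p): return np.atleast_2d(p)@Rz(q[2]).T+[q[0],q[1],0]
def W2J(q,p): return (np.atleast_2d(p)-[q[0],q[1],0])@Rz(q[2])
E
python3 - <<'E'
from h import *
s=.7
C=np.array([[150,120,16],[150,-120,16],[-100,-120,16],[-100,120,16],[-100,60,181]])/1e3
U=np.array([[460,245],[603,275],[575,423],[432,393],[481,404]])*s
r=least_squares(lambda q:(proj("top",J2W(q,C))-U).ravel(),[.6,-.3,-.2]);q=r.x
print(q,r.fun.reshape(-1,2).round(1)); np.save("q.npy",q)
for p in((458,337),(581,360)):
    w=back("top",np.array(p)*s,.038); print(w,W2J(q,[*w,.038]))
P=J2W(q,C); print(P)
print(proj("scene",P)/s, proj("scene",J2W(q,[[-.007,.1,.038],[-.007,-.1,.038],[-.1,.06,.181]]))/s)
im=manip.snapshot("top")[150:310,290:430]; cv2.imwrite("pics/t1.png",cv2.resize(im[:,:,::-1],None,fx=3.75,fy=3.75,interpolation=cv2.INTER_CUBIC))
E
```

```text
[ 0.53561873 -0.35049823 -0.22254756] [[-0.4 -1.7]
 [ 1.3 -1.7]
 [ 2.1  1.9]
 [-2.2  0.8]
 [-0.7  0.4]]
[ 0.55308491 -0.25771511] [[-0.0034432   0.09434999  0.038     ]]
[ 0.51412438 -0.44907625] [[ 0.00079339 -0.10089104  0.038     ]]
[[ 0.70840529 -0.26656489  0.016     ]
 [ 0.65543367 -0.50064609  0.016     ]
 [ 0.41159909 -0.44546732  0.016     ]
 [ 0.4645707  -0.21138613  0.016     ]
 [ 0.4513278  -0.26990642  0.181     ]]
[[379.42055413 273.09328642]
 [468.3841176  213.61975336]
 [591.59031154 267.43346441]
 [509.30439425 342.39627685]
 [546.61305731 227.88135643]] [[466.19330389 296.83255443]
 [537.9736364  240.30475184]
 [546.61305731 227.88135643]]
```

View pics/t1.png

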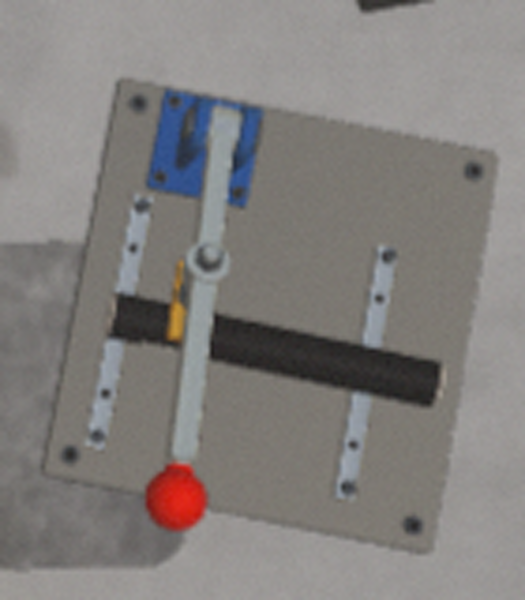

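The enlarged crop gives the corners at (118,78), (497,152), (432,552) and (43,472). The left rail runs (143,197)–(95,446), the right rail (388,247)–(347,497). The shaft runs (115,315)–(438,384). Refitting with these.

```bash
python3 - <<'E'
from h import *
f=lambda a:np.array(a)/3.75+[290,150]
C=np.array([[150,120,16],[150,-120,16],[-100,-120,16],[-100,120,16],[-100,60,181],[78,92,24],[-78,92,24],[78,-60,24],[-78,-60,24]])/1e3
U=f([[118,78],[497,152],[432,552],[43,472],[176,497],[143,196],[95,447],[388,246],[346,498]])
r=least_squares(lambda q:(proj("top",J2W(q,C))-U).ravel(),[.53,-.35,-.2],loss='soft_l1');q=r.x
print(q,(proj("top",J2W(q,C))-U).round(1)); np.save("q.npy",q)
for p in((113,315),(440,384)):
    w=back("top",f(p),.038); print(W2J(q,[*w,.038]))
P=J2W(q,[0.,-.003,.12])[0]
R=Rz(q[2])@np.array([[0,1,0],[1,0,0],[0,0,-1.]])  # tool y along jig x, tool x along jig y
for RR in(R,R@np.diag([-1,-1,1])): print(manip.inverse_kinematics(P,RR))
Rk=Rz(q[2])@np.diag([1,-1,-1.])
for a in(0,.42):
    k=J2W(q,[.115-.235*np.cos(.42-a),.06,.085+.235*np.sin(.42-a)-.019])[0]
    for RR in(Rk,Rk@np.diag([-1,-1,1])): print(k,manip.inverse_kinematics(k,RR))
E
```

```text
[ 0.5357115  -0.35162813 -0.21441676] [[ 0.  -0.8]
 [ 0.9 -0.3]
 [ 0.3  0.4]
 [-0.5  0.5]
 [ 0.   0.9]
 [-0.1 -0.3]
 [-0.   0. ]
 [ 0.  -0.6]
 [-0.5 -0.1]]
[[0.00097955 0.09727782 0.038     ]]
[[-0.0009577  -0.10134471  0.038     ]]
[-7.69776084e-01  4.46401206e-01  1.52004071e+00 -4.44089210e-16
  1.17515074e+00 -5.55359320e-01]
[-7.69776084e-01  4.46401206e-01  1.52004071e+00 -4.44089210e-16
  1.17515074e+00  2.58623333e+00]
[ 0.45118247 -0.27181457  0.16182371] [-7.67768314e-01  1.57892163e-01  1.79877018e+00 -4.44089210e-16
  1.18493031e+00  1.01744478e+00]
[ 0.45118247 -0.27181457  0.16182371] [-7.67768314e-01  1.57892163e-01  1.79877018e+00 -4.44089210e-16
  1.18493031e+00 -2.12414788e+00]
[ 0.43122607 -0.26746878  0.066     ] [-7.89460632e-01  2.65581552e-01  1.89908957e+00 -4.44089210e-16
  9.76921529e-01  9.95752459e-01]
[ 0.43122607 -0.26746878  0.066     ] [-7.89460632e-01  2.65581552e-01  1.89908957e+00 -4.44089210e-16
  9.76921529e-01 -2.14584019e+00]
```

Good fit, under 1 px residual. The shaft is at jig x≈0, y≈-2. Now the first rolling stroke, with closed fingertips pressed lightly on top of the shaft.

```bash
cat >>h.py <<'E'
q=np.load("q.npy") if __import__("os").path.exists("q.npy") else None
R=None if q is None else Rz(q[2])@np.array([[0,1,0],[1,0,0],[0,0,-1.]])
def jt(x,y,z): return J2W(q,[x,y,z])[0]
def st(t=""):
    s=manip.read_state(); print(t,round(s['clock'],2),W2J(q,s['tcp_pos'])[0].round(4),(s['wrist_force']@Rz(q[2])).round(1),round(s['width'],4))
def stroke(x0,x1,y=-.003,press=5):
    manip.move_linear(jt(x0,y,.062),.12); print(manip.move_linear(jt(x0,y,.045),.015,stop_force=press)); st("touch")
    z=W2J(q,manip.read_state()['tcp_pos'])[0][2]
    manip.move_linear(jt((x0+x1)/2,y,z),.05); st("mid")
    manip.move_linear(jt(x1,y,z),.05); st("end")
    manip.move_linear(jt(x1,y,.075),.1)
def shot(n,c,name,k):
    im=manip.snapshot(n)[c[0]:c[1],c[2]:c[3]]; cv2.imwrite("pics/"+name,cv2.resize(im[:,:,::-1],None,fx=k,fy=k,interpolation=cv2.INTER_CUBIC))
E
python3 - <<'E'
from h import *
manip.set_gripper(0.0,20); manip.move_ptp(jt(-.007,-.003,.15),R); manip.move_linear(jt(-.007,-.003,.08),.15); st()
stroke(-.007,.020)
shot("scene",(130,260,250,430),"s1.png",4.2)
E
```

```text
3.54 [-0.0068 -0.0037  0.0805] [-0.3 -0.1  0.5] 0.0006
True
touch 4.56 [-0.0066 -0.003   0.0523] [0.6 0.7 3.7] 0.0005
mid 4.99 [ 0.0068 -0.0031  0.0523] [-0.  -0.4  2.1] 0.0006
end 5.41 [ 0.0204 -0.0031  0.0523] [ 1.  -0.7  2.6] 0.0009
```

View pics/s1.png

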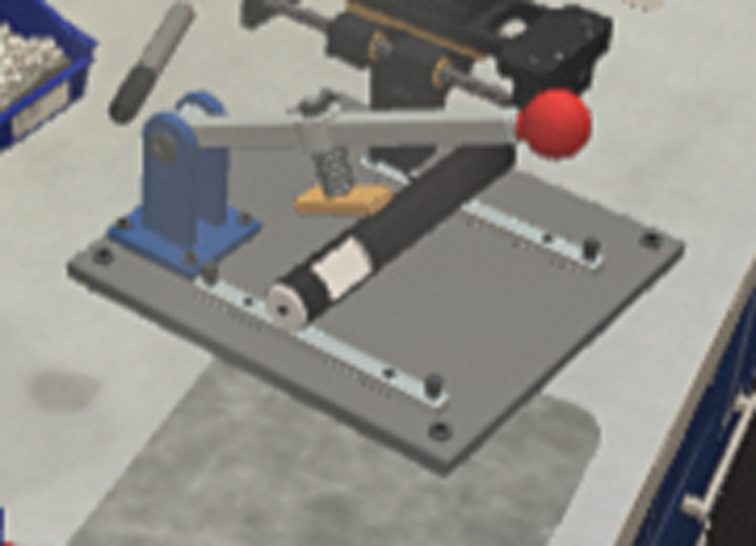

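The shaft has rolled: the flat at (343,270) now tilts up toward the robot, about half way, and the shaft's left end is at (287,305). Doing the second stroke.

```bash
python3 - <<'E'
from h import *
f=lambda a:np.array(a)/4.2+[250,130]
print(proj("scene",J2W(q,[[.0135,.098,.038]])), f([287,305]))
stroke(.0065,.0335)
manip.move_linear(jt(.0,-.05,.2),.25)
shot("scene",(130,260,250,430),"s2.png",4.2); shot("top",(150,310,290,430),"t2.png",3.75); st()
E
```

```text
[[319.68654688 203.29803917]] [318.33333333 202.61904762]
True
touch 6.87 [ 0.0069 -0.003   0.0521] [-1.   0.1  4.5] 0.0004
mid 7.3 [ 0.0204 -0.0031  0.0523] [-0.7  0.4  2.5] 0.0003
end 7.72 [ 0.034  -0.0032  0.0523] [-0.  -0.7  4.1] 0.0002
 8.89 [-0.0009 -0.0485  0.1972] [ 0.6 -0.8 -0.5] 0.0004
```

View pics/s2.png

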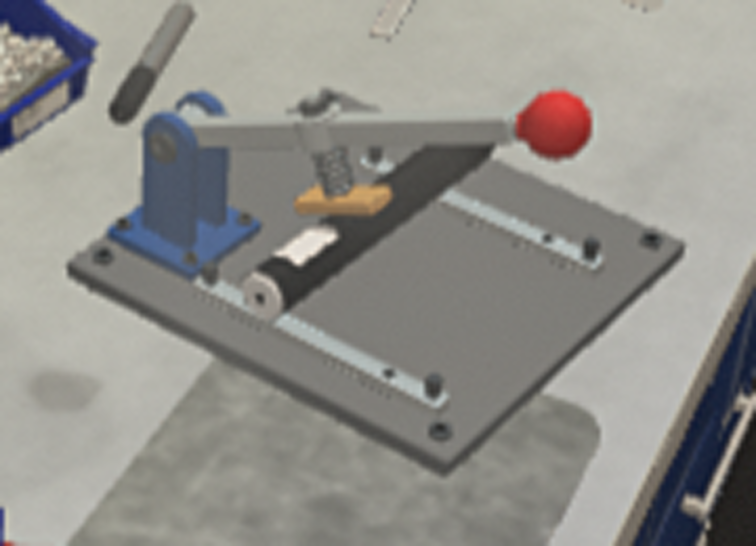

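The flat at about (307,246) now faces up, and the left end is at (264,298). I'll check the angle by overlaying the modelled flat at several tilts.

```bash
python3 - <<'E'
from h import *
im=manip.snapshot("scene")[175:210,300:345]; k=8
ps=[]
for a in(None,-15,0,15):
    v=cv2.resize(im[:,:,::-1],None,fx=k,fy=k,interpolation=cv2.INTER_CUBIC)
    if a is not None:
        t=np.radians(a); n=np.array([np.sin(t),0,np.cos(t)]); u=np.array([np.cos(t),0,-np.sin(t)])
        c=np.array([.027,.058,.038]); P=[c+n*.0095+u*sx*.0103+[0,sy*.018,0] for sx,sy in((1,1),(1,-1),(-1,-1),(-1,1))]
        e=proj("scene",J2W(q,[[.027,.098,.038]]))[0]
        px=((proj("scene",J2W(q,P))-[300,175]+.5)*k).astype(int); cv2.polylines(v,[px],True,(0,0,255),1)
        cv2.circle(v,tuple(((e-[300,175]+.5)*k).astype(int).tolist()),3,(0,255,0),-1)
        cv2.putText(v,str(a),(5,20),0,.6,(0,0,255),1)
    ps.append(v)
cv2.imwrite("pics/ov.png",np.vstack([np.hstack(ps[:2]),np.hstack(ps[2:])]))
E
```

```text
(no output)
```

View pics/ov.png

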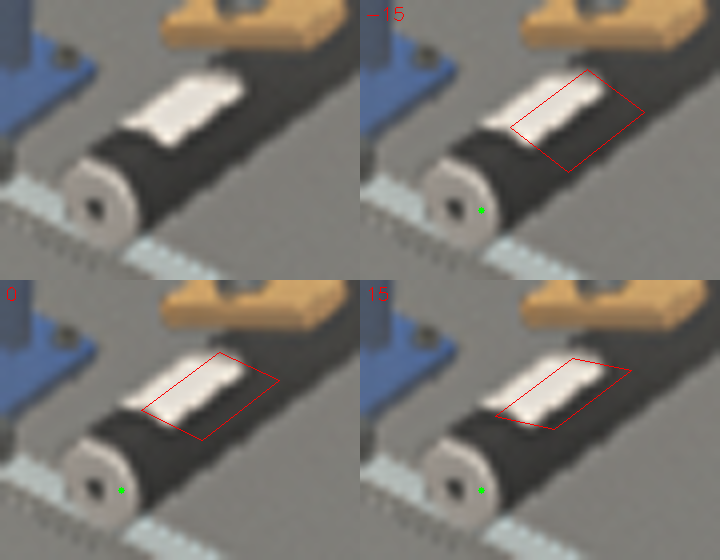

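```bash
python3 - <<'E'
from h import *
U=np.array([[203,73],[245,90],[172,147],[125,125],[97,208]])/8-.5+[300,175]
def mod(p):
    x,y,a=p; n=np.array([np.sin(a),0,np.cos(a)]); u=np.array([np.cos(a),0,-np.sin(a)]); c=np.array([x,y+.06,.038])
    P=[c+n*.0095+u*sx*.0103+[0,sy*.018,0] for sx,sy in((1,1),(1,-1),(-1,-1),(-1,1))]
    P=[P[0],P[1],P[2],P[3],[x,y+.1,.038]]
    return proj("scene",J2W(q,P))
# order: far-left,far-right,near-right,near-left as seen: try both cyclic orders
for o in([0,1,2,3,4],[1,2,3,0,4],[3,0,1,2,4]):
    r=least_squares(lambda p:((mod(p)-U[o])).ravel(),[.027,-.002,0],x_scale=[.01,.01,.2]); print(o,r.x,np.degrees(r.x[2]),r.cost,(mod(r.x)-U[o]).round(1).tolist())
E
```

```text
[0, 1, 2, 3, 4] [ 0.0491432  -0.01338422 -2.18457023] -125.16665397440981 95.10521675375999 [[-4.0, 7.6], [0.2, -1.8], [4.7, -4.9], [1.1, 5.0], [-1.8, -6.1]]
[1, 2, 3, 0, 4] [ 0.04518903 -0.01739822  3.08513989] 176.76549487465235 302.31189440199125 [[-8.5, 9.3], [10.0, -5.1], [8.7, -6.2], [-10.6, 7.4], [0.7, -6.3]]
[3, 0, 1, 2, 4] [ 3.27551903e-02 -2.16356933e-05  1.56360659e-01] 8.958805825354505 2.2601261934759798 [[-1.1, 0.5], [-1.1, -0.3], [1.1, -0.1], [0.6, 0.2], [0.4, -0.4]]
```

View pics/t2.png

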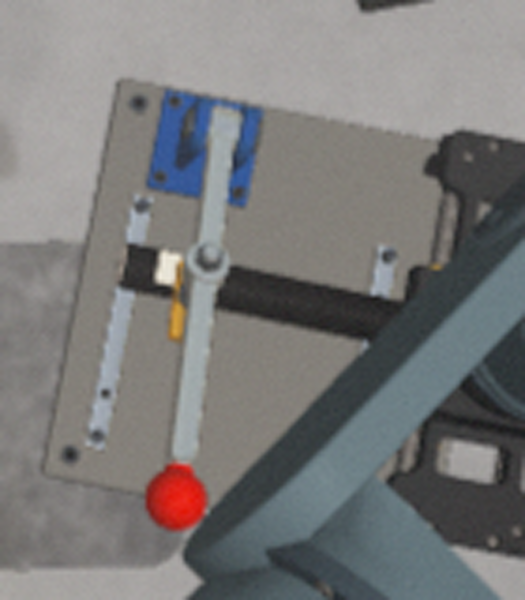

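The top view shows the bright flat at about (168,268). The shaft's left end is centred near (127,267), so it is slightly over-rolled. I'll quantify that.

```bash
python3 - <<'E'
from h import *
f=lambda a:np.array(a)/3.75+[290-.5,150-.5]+.13
w=back("top",f([127,267]),.038); print("end",W2J(q,[*w,.038]))
w=back("top",f([168,275.7]),.038); print("axis near flat",W2J(q,[*w,.038]))
w=back("top",f([168,268]),.0475); print("flat",W2J(q,[*w,.0475]))
im=cv2.imread("pics/t2.png")
for u in (140,160,168,175): print(u,[(v,int(im[v,u].mean())) for v in range(235,305,4)])
E
```

```text
end [[0.03165047 0.09537409 0.038     ]]
axis near flat [[0.03136122 0.07029616 0.038     ]]
flat [[0.03473052 0.07218856 0.0475    ]]
140 [(235, 166), (239, 164), (243, 136), (247, 73), (251, 43), (255, 50), (259, 50), (263, 57), (267, 53), (271, 50), (275, 51), (279, 48), (283, 50), (287, 47), (291, 72), (295, 113), (299, 130), (303, 126)]
160 [(235, 126), (239, 127), (243, 124), (247, 110), (251, 131), (255, 171), (259, 179), (263, 183), (267, 199), (271, 219), (275, 232), (279, 217), (283, 145), (287, 37), (291, 50), (295, 73), (299, 112), (303, 128)]
168 [(235, 126), (239, 126), (243, 127), (247, 129), (251, 159), (255, 211), (259, 223), (263, 224), (267, 225), (271, 226), (275, 224), (279, 223), (283, 181), (287, 59), (291, 39), (295, 57), (299, 104), (303, 126)]
175 [(235, 126), (239, 126), (243, 126), (247, 121), (251, 141), (255, 206), (259, 223), (263, 199), (267, 175), (271, 170), (275, 170), (279, 164), (283, 140), (287, 115), (291, 83), (295, 83), (299, 94), (303, 113)]
```

```bash
python3 - <<'E'
from h import *
u0=168; th=np.radians(np.arange(0,360,2)); 
def col(x,y,th,r=.014): return (proj("top",J2W(q,np.c_[x+r*np.sin(th),0*th+y,.038+r*np.cos(th)]))-[290-.37,150-.37])*3.75
c=col(.032,.066,th); print("silh",c[:,1].min(),c[:,1].max(),c[0])
h=np.arccos(9.5/14)
for a in(-10,0,10,20,30):
    e=col(.032,.066,np.radians(a)+np.array([h,-h])); print(a,e.round(1).tolist(), "near gap",(c[:,1].max()-e[1,1]).round(1))
# scene camera: gap between flat near edge and near silhouette normal to shaft
E
```

```text
silh 253.18181570327053 298.96865196550533 [178.42926807 273.78702981]
-10 [[180.4, 260.3], [173.4, 294.2]] near gap 4.8
0 [[180.5, 257.7], [174.2, 291.4]] near gap 7.5
10 [[180.5, 255.6], [175.2, 288.2]] near gap 10.8
20 [[180.4, 254.1], [176.1, 284.6]] near gap 14.4
30 [[180.1, 253.3], [177.0, 280.7]] near gap 18.2
```

The top edges suggest about +17° over-roll and the scene fit about +9°. I'll roll back about 13°, which is 3.2 mm of shaft travel and 6.4 mm at the fingers, then re-measure.

```bash
python3 - <<'E'
from h import *
manip.move_linear(jt(.035,-.003,.075),.2)
stroke(.035,.0286)
manip.move_linear(jt(.035,-.003,.16),.25); manip.move_ptp(jt(-.13,-.05,.26),Rz(q[2])@np.diag([1,-1,-1.])); st()
a=manip.snapshot("scene")[175:210,300:345]; b=manip.snapshot("top")[208:238,315:360]
cv2.imwrite("pics/r.png",np.vstack([cv2.resize(i[:,:,::-1],None,fx=9,fy=9,interpolation=cv2.INTER_CUBIC) for i in(a,b)]))
E
```

```text
True
touch 10.76 [ 0.0354 -0.003   0.0523] [-0.1  0.3  4.6] 0.0006
mid 11.01 [ 0.0316 -0.0031  0.0523] [-0.5 -0.2  1.9] 0.0004
end 11.26 [ 0.0284 -0.0031  0.0523] [ 0.3 -1.3  2.7] 0.0003
 13.34 [-0.1302 -0.0496  0.2588] [-0.5 -0.1  0.3] 0.0006
```

View pics/r.png

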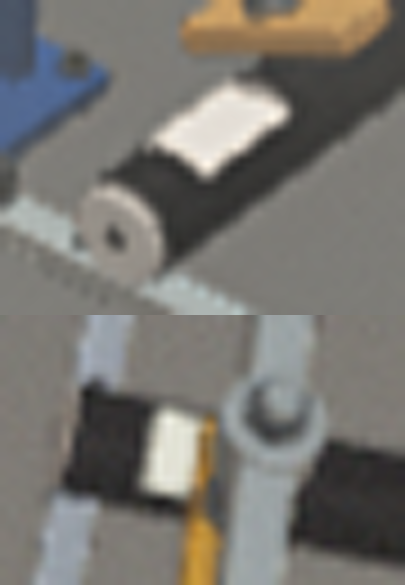

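The flat now looks centred on top. Scene corners are at (155,148), (237,80), (291,107) and (208,178), with the end centre at (116,237). Running the same fit.

```bash
python3 - <<'E'
from h import *
U=np.array([[155,148],[237,80],[291,107],[208,178],[116,237]])/9-.5+[300,175]
def mod(p):
    x,y,a=p; n=np.array([np.sin(a),0,np.cos(a)]); u=np.array([np.cos(a),0,-np.sin(a)]); c=np.array([x,y+.06,.038])
    P=[c+n*.0095+u*sx*.0103+[0,sy*.018,0] for sx,sy in((1,1),(1,-1),(-1,-1),(-1,1))]+[[x,y+.1,.038]]
    return proj("scene",J2W(q,P))
r=least_squares(lambda p:(mod(p)-U).ravel(),[.027,-.002,0],x_scale=[.01,.01,.2]); print(r.x,np.degrees(r.x[2]),r.cost,(mod(r.x)-U).round(1).tolist())
E
```

```text
[ 3.01744957e-02 -7.06577562e-05  2.04388941e-02] 1.1710623703438254 1.7787951288144657 [[-1.2, -0.2], [-0.6, 0.0], [0.9, 0.4], [0.4, -0.0], [0.6, -0.2]]
```

Tilt is now about 1° with the shaft at jig x≈0.030. Next I grip the knob and follow its arc most of the way down.

```bash
cat >>h.py <<'E'
def kn(a): b=.42-a; return jt(.115-.235*np.cos(b),.06,.085+.235*np.sin(b)-.019)
E
python3 - <<'E'
from h import *
manip.set_gripper(.07,15)
manip.move_linear(jt(-.1,.06,.235),.2); print(manip.move_linear(kn(0),.1,stop_force=8)); st("at")
manip.set_gripper(0.0,15); st("grip")
for a in np.arange(.05,.36,.05): manip.move_linear(kn(a),.06); st(f"{a:.2f}")
a=manip.snapshot("scene")[130:230,270:410]
cv2.imwrite("pics/p1.png",cv2.resize(a[:,:,::-1],None,fx=5,fy=5,interpolation=cv2.INTER_CUBIC))
E
```

```text
False
at 16.16 [-0.0992  0.0596  0.1624] [-0.2  1.   0.7] 0.0697
grip 16.84 [-0.0999  0.0619  0.1613] [0.6 5.5 0.3] 0.0306
0.05 17.18 [-0.1043  0.0619  0.1503] [0.6 7.6 1.7] 0.0305
0.10 17.52 [-0.1082  0.0619  0.1393] [1.9 7.1 0.8] 0.0306
0.15 17.87 [-0.1115  0.0619  0.1281] [1.  7.9 0.6] 0.0302
0.20 18.21 [-0.1143  0.0619  0.1168] [2.5 6.8 1.1] 0.03
0.25 18.55 [-0.1164  0.0619  0.1053] [2.4 7.9 0.9] 0.0307
0.30 18.89 [-0.1181  0.0619  0.0938] [2.7 7.6 1.3] 0.0305
0.35 19.23 [-0.1191  0.0619  0.0822] [2.3 7.6 2.4] 0.0301
```

View pics/p1.png

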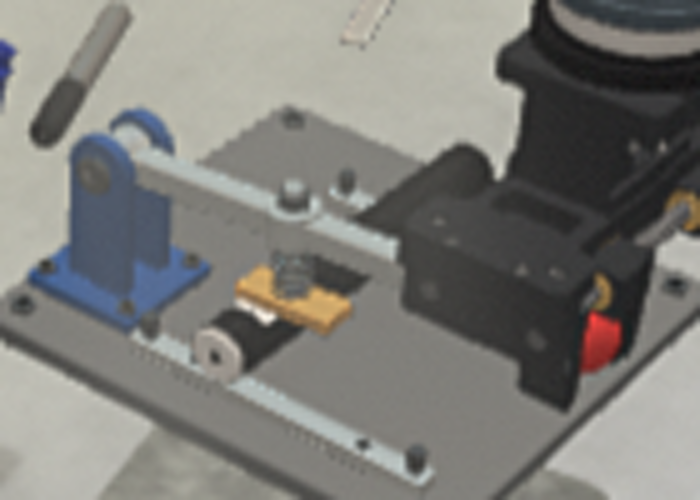

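The knob is gripped, and the brass foot at (295,300) is just above or touching the flat; the shaft is still on its rails. I press on in small steps, watching the averaged force.

```bash
python3 - <<'E'
from h import *
def F():
    v=[]
    for _ in range(8): manip.dwell(.04); v.append(manip.read_state()['wrist_force'])
    return (np.mean(v,0)@Rz(q[2])).round(2)
print(F())
for a in (.365,.38,.395,.41,.42):
    manip.move_linear(kn(a),.02); print(a,F(),W2J(q,manip.read_state()['tcp_pos'])[0].round(4))
a=manip.snapshot("scene")[140:220,270:370]
cv2.imwrite("pics/p2.png",cv2.resize(a[:,:,::-1],None,fx=7,fy=7,interpolation=cv2.INTER_CUBIC)); st()
E
```

```text
[2.4  7.95 1.89]
0.365 [2.3 8.7 3.6] [-0.1193  0.0619  0.0791]
0.38 [1.49 8.87 4.73] [-0.1195  0.0618  0.0756]
0.395 [1.04 8.74 5.41] [-0.1195  0.0618  0.0722]
0.41 [0.67 9.32 6.31] [-0.1196  0.0619  0.0688]
0.42 [0.97 9.56 7.09] [-0.1196  0.0619  0.0665]
 22.9 [-0.1196  0.0618  0.0665] [1.4 9.9 7. ] 0.0305
```

View pics/p2.png

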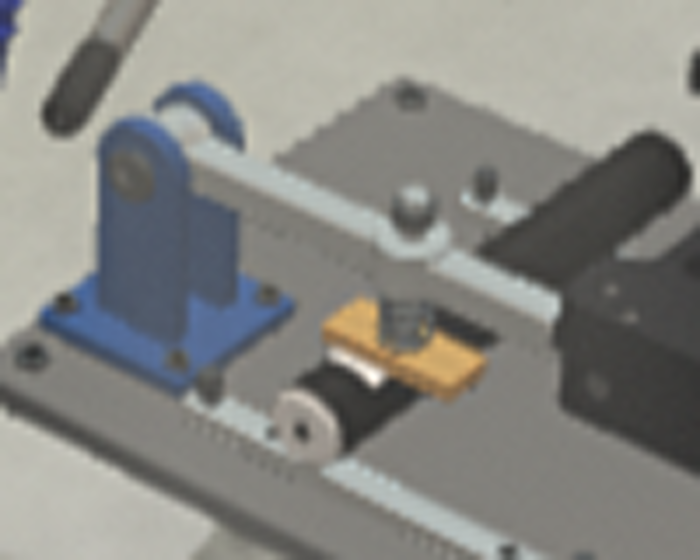

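The force has risen to about 7 N, and its slope matches the foot spring: about 6–6.7 mm pushed in. The picture shows the foot flush on the flat at (360,365), with the shaft on its rails. Now hold, take a last check and hand in.

```bash
python3 - <<'E'
from h import *
manip.dwell(2.5); st(); manip.dwell(2.7); st()
a=manip.snapshot("scene")[140:220,270:370]
cv2.imwrite("pics/p3.png",cv2.resize(a[:,:,::-1],None,fx=7,fy=7,interpolation=cv2.INTER_CUBIC))
print(np.abs(a.astype(int)-cv2.resize(cv2.imread("pics/p2.png")[:,:,::-1],(100,80),interpolation=cv2.INTER_AREA)).mean())
E
```

```text
25.4 [-0.1196  0.0619  0.0665] [0.1 9.4 7. ] 0.0304
 28.1 [-0.1196  0.0619  0.0665] [-0.6 10.2  5.9] 0.0304
1.197875
```

View pics/p3.png

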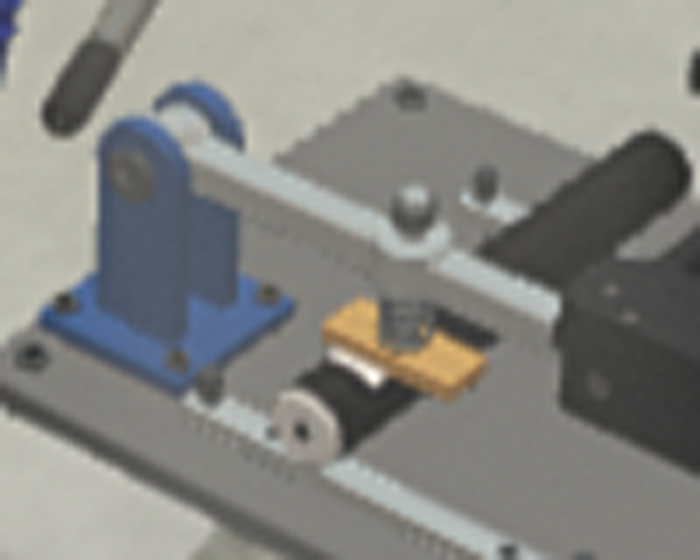

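Nothing has moved between the two pictures: the foot lies flush on the flat at (355,368), the arm is level, and the shaft rests on its rails.

```bash
python3 - <<'E'
from h import *
manip.dwell(.5); st(); manip.finish_job()
E
```

```text
28.65 [-0.1196  0.0619  0.0665] [0.8 9.2 7.3] 0.0302
the job is handed in; nothing more can be done
```

I rolled the shaft forward until its flat faced up, pressed the hold-down to level by its knob, and handed the job in at 28.65 s while still holding it. The hand-in gives no verdict.

- **Rolling:** I used two light strokes of the closed fingertips on top of the shaft. They over-rolled it by an estimated 9–17°, so I rolled it back a little. My fit to the camera picture then gave the flat as upward within about 1° and the shaft at jig x ≈ 30 mm. A rough look at the top view suggested it might instead be about 5° under-rolled. The two cameras had also differed before the correction (9° and 17°).
- **Holding:** I gripped the knob and followed its arc down until the arm was level. The force rose as the foot spring should, to about 7 N at the knob, which puts the foot about 6–6.7 mm in. I held it there for over five seconds before handing in.
- **Last checks:** Two pictures about five seconds apart showed no change, with the foot flush on the flat and the shaft on both rails. The vertical force stayed around 6–7 N.
- **Disagreed or not measured:**
  - The fingers closed to 30.5 mm on the 32 mm knob, so the grip may be a few millimetres off its centre.
  - There was a steady sideways force of about 9 N on the gripped knob.
  - I did not measure the final foot travel or flat angle directly.
- **Bystanders:** I never worked near the spanner, screwdriver or bottle, but I did not compare their positions afterwards.

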